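Loosen the book press and push the book home

ROBOT

A 6-joint arm with a two-finger parallel gripper is mounted at the origin on the work surface. World frame = base frame: x ahead of the robot, y to its left, z up, the work surface at z = 0. Lengths are in mm, angles in rad, forces in N, time in s.
With the tool pointing down it reaches from about 300 to 1000 mm from the base axis. Payload 5.1 kg.
Tool frame: the origin (TCP) lies at the very end of the fingers, on their centre line; the grasp point (between the pads) lies ctrl.grasp_offset behind it (ctrl.grasp_offset is the distance from the TCP to the grasp point, in mm); z points along the fingers, y is the direction in which the jaws open and shut (so a half turn about z gives the same grasp; the last joint's range is limited). The gripper opens to 95 mm and grips with 3 to 60 N. Pads are 20 mm wide; open, the fingers measure 119 mm over their backs; the gripper's body (75 mm by 180 mm) begins 59 mm behind the grasp point.
Start: joints at [1.11, 0.124, 1.65, -0, 1.367, -0.083], TCP at [239.789, 604.14, 214.656] pointing down, gripper open.
Joint ranges: [-2.61, 2.61], [-1.02, 2.33], [0.03, 2.71], [-1.35, 4.49], [0.32, 2.68], [-2.91, 2.91]. Speed limits (rad/s): [2.57, 2.57, 3.14, 3.14, 3.14, 3.14].

INTERFACE

Orientations are given as a unit quaternion [x, y, z, w].
In Python, from cell import ctrl gives the robot as it stands. The module is installed in compiled form; this text tells all that it offers.
- The arm moves only by the shell command python3 -m pendant 'ROWS'. ROWS is JSON, a list of rows, each an object with "linear": the shift along the world's x, y, z in mm, a list of three; "rot": the turn, a rotation vector about the world's x, y, z in degrees, a list of three; "gripper": the closure, from -1 (fully open) to 1 (shut), so that 0 is half open. In form: [{"linear": [tx, ty, tz], "rot": [rx, ry, rz], "gripper": gripper}, ...]. A call has 1 to 20 rows; each row shifts and turns the commanded pose from where the row before left it; what a row does not reach is not made up. A row lasts 1/8 s, in which the tool goes at most 62.5 mm and 10.7 degrees, less where a joint would pass 70% of its speed; a pose out of reach is approached as far as the arm can. A call with a gripper value outside its range is refused whole. The fingers move at their own pace and stop on an object; the grip force is fixed at half the most. Time passes only in rows, so rows that do not move let the fingers close. It gives the time, the measured TCP pose, the force and the opening at its end, in the units of the state.
- ctrl.get_obs(): the state, without advancing time (a new reading comes with each control period).
- ctrl.get_image(name): name is "scene" or "top" or "wrist"; returns a dict with "img" (400x640x3 uint8, red, green, blue), "fx", "fy", "cx", "cy" (pixels), "R" (3x3) and "t" (3): a world point X has camera coordinates R X + t. Camera axes: x right, y down, z forward; pixel columns grow to the right and rows downward; lengths in mm; the calibration is good to about 2 mm. A picture is of the moment at which its call begins. There is no depth.
- ctrl.close_job(): hands the job in, once; it reports no verdict.
Trained networks look in a picture, given as the dict that the camera call returned (one of the last four; its "shot" number tells which), for a name from the list of things; names that differ only in an ending like _2 or _b are one class to them, and where a whole thing is asked for, a point or a joint stands for the part that bears it (a point fixed in the world has none). Each returns a list of dicts, best first, with "conf" (0 to 1); they miss things now and then, are a little off and sometimes report something else, mostly with a low value. They report only what shows in the picture. A call takes as long as a camera call.
- ctrl.look_for(picture, label): "box" ([centre column, centre row, width, height] in pixels, round what is visible of it).
The state is a dict: "t": time; "q": joint angles; "qvel": joint speeds; "joint_torque": joint torques, N m; "tcp_pos": TCP position; "eef_rot": TCP orientation; "force": force on the tool from outside, world axes, zero at the start; "ft_torque": the same for the moment, N m; "finger_gap": finger opening in mm.
Only numpy, scipy, OpenCV 4.12 (cv2) and the standard library are available. Lean on these libraries where they do the work, as an engineer would, in place of code of your own. Each camera call takes 0.05 s, during which the arm holds its last target.

TASK

The grey book was nipped off-centre in the small wooden press, with one end sticking out past the base board. Run the press's knurled handwheel back two full turns, anticlockwise seen from above, rolling it round by its rim with a fingertip; then push the protruding end of the book in with a fingertip until it is square and flush with the end of the base board. Lift nothing, leave everything else on the table where it is, and leave the press open at those two turns, ready for me to check the book and screw it down again.

Things in the scene. Friction and masses are not known exactly. Their poses are not given: they have to be found in the camera images.
- press: Small beech book press, fixed. Origin: centre of its underside, on the screw's axis; z up. Base board 222 (x) x 210 (y) x 20 mm, ends at y = +-105 mm. Uprights (24 thick, 60 deep) centred at x = +-99 mm carry a beam along x, 222 x 60 mm, top at z = 122 (bolts to 126). The wooden platen under it, 160 x 150 x 14 mm, holds the book on the base board. The book fits between the uprights (168 mm clear).
- wheel (a joint): Handwheel angle, rad: 0 at the start (screwed tight on the book), grows anticlockwise seen from above = loosening; 6.283 is one turn. Stiff screw: takes about 0.1 N m, stays where left, turns back if rolled the other way. One turn raises wheel and platen 4 mm. Tight, the platen clamps the book; one turn or more frees it to slide along the press's y.
- wheel_center (a point): Centre of the wheel's top face, on its axis, 153 mm above the table when tight (rises 4 mm a turn). Steel wheel, 92 mm in diameter over the ridges, rim 18 mm tall (0 to 18 mm below this point), with 48 upright round ridges (knurl), 2 mm proud, 6 mm apart. A hub 30 mm wide stands 10 mm above the top face. Nothing stands round the wheel above the beam (top 13 mm under the rim when tight).
- wheel_hole (a point): Centre of the small dark bored hole (11 mm wide, shallow, look only) in the top face of the wheel, 26 mm from its axis; it goes round with the wheel and shows the turns.
- platen: The press's moving part: the wooden platen, 160 x 150 x 14 mm, with the screw and the handwheel that it carries. Origin: centre of the platen's underside, on the screw's axis; 42 mm above the table when tight, lying on the book. Moves up and down only, 4 mm a turn of the wheel. To be worked only by the fingers on the wheel.
- book: Grey cloth-bound A5 book, 148 (x) x 210 (y) x 22 mm thick, about 0.33 kg, flat on the base board (underside 20 mm above the table). Origin: centre of its underside; z up. Axes nearly those of the press. At the start it sits 25 to 38 mm too far along the press's +y, that end sticking out beyond the base board. Home: origin on the screw's axis, both ends flush with the base board.
- book_end (a point): Centre of the book's protruding end face (the +y end), half way up its thickness, 31 mm above the table; to be pushed along the press's -y. Flush with the base board it is 105 mm from the screw's axis.
- clip_a: Black binder clip, 32 x 21 x 41 mm, standing by the press's -y end; to be left alone. Origin: centre of its underside.
- clip_b: Same kind of binder clip, near a corner of the press by the protruding end of the book, to the robot's side; to be left alone. Origin: centre of its underside.
- glue: White glue stick, 29 mm in diameter, 92 mm tall, standing by the press's -y end; to be left alone. Origin: centre of its underside.
- folder: Flat white bone folder, 172 x 22 x 4 mm, lying on the table on the robot's side of the press; to be left alone. Origin: centre of its underside.
- cup: White ceramic cup, 82 mm in diameter, 92 mm tall, at the right of the table; to be left alone. Origin: centre of its underside.
- beaker: Terracotta cup, 90 mm in diameter, 80 mm tall, at the right of the table; to be left alone. Origin: centre of its underside.
- apple: Red apple, 74 mm in diameter, at the left; to be left alone. Origin: its underside.
- phone: Phone lying on a black wallet, 95 x 190 x 29 mm together, one piece, at the left; to be left alone. Origin: centre of the underside.

How it is judged:
By the outcome, as a careful person would: the job done as asked, in the order asked, and still so for the second after the job is handed in, with the robot touching nothing.
It also fails if it takes over 64 s, if anything falls off the work surface, if the arm or the gripper's body presses on something with over 40 N, if the wrist force passes 120 N, or if a joint passes its speed limit or range.

## Working session

There is one attempt and no reset: what is moved stays moved. The work goes in short steps, Python scripts to look and compute and a shell command to move; the robot and the scene stay as the last step left them, time stands still between calls to the robot, and variables do not carry over. Pictures are saved under pics/ and viewed, and the job is handed in when it is done.

```bash
mkdir -p pics; ls
python3 - <<'E'
from cell import ctrl
import cv2,json
o=ctrl.get_obs(); print(o); print(ctrl.grasp_offset)
for n in ["scene","top","wrist"]:
    p=ctrl.get_image(n); cv2.imwrite(f"pics/{n}0.png",p["img"][:,:,::-1])
    print(n,p["fx"],p["fy"],p["cx"],p["cy"],p["R"],p["t"],p["shot"])
    for l in ["press","wheel_center","wheel_hole","book","book_end","clip_a","folder","glue"]:
        print(l,[(d["box"],round(d["conf"],2)) for d in ctrl.look_for(p,l)][:3])
E
```

```text
pics
{'t': 0.0, 'q': array([ 1.11039672e+00,  1.24526049e-01,  1.65162676e+00,  4.24263646e-06,
        1.36748753e+00, -8.26115261e-02]), 'qvel': array([ 3.64727443e-04,  3.99840271e-05,  6.95364658e-04, -9.58260258e-04,
        1.22469100e-03, -4.95799955e-04]), 'joint_torque': array([ 1.66296435e-03, -4.17577422e+01, -3.59943831e+01,  7.75990030e-02,
        4.89977596e-02, -1.62003921e-04]), 'tcp_pos': array([239.51875251, 603.59300596, 213.40140952]), 'eef_rot': array([ 1.87773049e-01,  9.82211909e-01, -9.85782777e-04, -2.76578086e-04]), 'force': array([-0.26374773, -0.21125336,  0.56876224]), 'ft_torque': array([-0.03519509, -0.08104668, -0.03266676]), 'finger_gap': 95.24000623935402}
18.8
scene 421.841925047695 421.841925047695 320.63494386324516 202.7943039104125 [[ 0.16718502  0.98590097  0.00696089]
 [ 0.54952943 -0.08732043 -0.83089864]
 [-0.81857594  0.14273902 -0.55638026]] [ -30.37534796 -173.66035096 1595.78310162] 1
press [([344.5, 235.5, 86.2, 92.8], 0.91), ([428.5, 190.1, 65.8, 21.1], 0.18)]
wheel_center [([350.6, 207.1, 33.5, 25.0], 0.62)]
wheel_hole [([347.9, 208.
[... 539 characters left out ...]
297.5, 166.0, 30.6, 23.4], 0.58)]
wheel_hole [([296.8, 165.6, 26.1, 34.2], 0.87)]
book [([267.5, 164.6, 30.6, 43.9], 0.72)]
book_end [([267.8, 165.5, 28.5, 43.8], 0.94)]
clip_a [([361.0, 177.4, 12.6, 9.2], 0.52)]
folder [([300.6, 220.8, 48.9, 22.9], 0.81), ([298.7, 167.4, 30.0, 30.9], 0.47)]
glue [([346.5, 201.8, 9.6, 6.9], 0.59)]
wrist 300.23274210440167 300.23274210440167 316.8539228029507 198.94027155904473 [[ 3.68230496e-01  9.29734451e-01 -3.91715161e-04]
 [ 8.97857470e-01 -3.55495862e-01  2.59758840e-01]
 [ 2.41367489e-01 -9.60028308e-02 -9.65673439e-01]] [-648.87518793  -29.78929479  389.77945694] 3
press []
wheel_center []
wheel_hole []
book []
book_end []
clip_a []
folder []
glue []
```

```bash
cat > h.py <<'E'
import numpy as np,cv2
from cell import ctrl
def K(p): return np.array([[p["fx"],0,p["cx"]],[0,p["fy"],p["cy"]],[0,0,1.]])
def proj(p,X):
    c=np.asarray(X,float)@np.array(p["R"]).T+np.array(p["t"]); c=np.atleast_2d(c)
    return np.c_[p["fx"]*c[:,0]/c[:,2]+p["cx"],p["fy"]*c[:,1]/c[:,2]+p["cy"]]
def back(p,uv,z):
    R=np.array(p["R"]);t=np.array(p["t"]); C=-R.T@t
    d=R.T@np.array([(uv[0]-p["cx"])/p["fx"],(uv[1]-p["cy"])/p["fy"],1.])
    return C+d*(z-C[2])/d[2]
def crop(p,name,x0,y0,x1,y1,s):
    im=p["img"][y0:y1,x0:x1,::-1]
    cv2.imwrite("pics/"+name,cv2.resize(im,None,fx=s,fy=s,interpolation=cv2.INTER_CUBIC))
E
python3 - <<'E'
from h import *
p=ctrl.get_image("top"); crop(p,"t1.png",220,110,380,230,5)
print(back(p,(297.5,166),153))
q=ctrl.get_image("scene"); crop(q,"s1.png",260,170,420,290,5)
print(back(q,(350.6,207),153))
E
```

```text
[548.60402099   9.37038147 153.        ]
[567.76738087   8.89783289 153.        ]
```

View pics/t1.png

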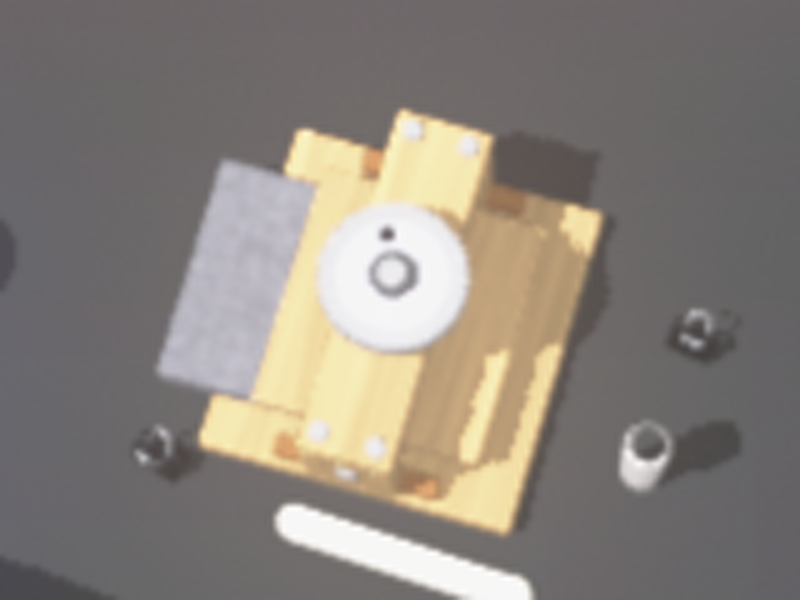

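View pics/s1.png

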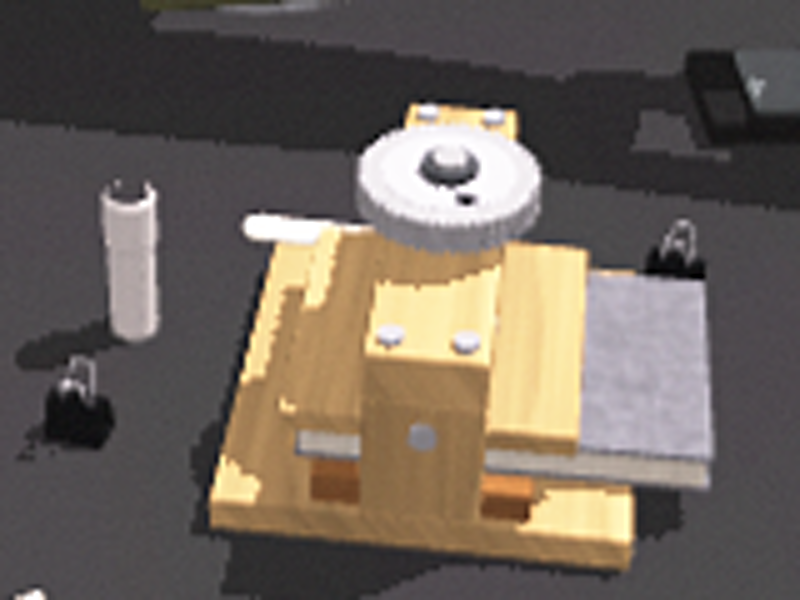

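View pics/top0.png

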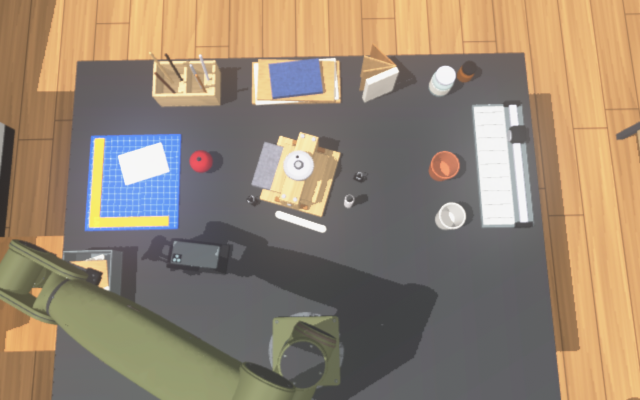

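Run:
```python
from h import *
from scipy.spatial.transform import Rotation as Ro
from scipy.optimize import least_squares
o=ctrl.get_obs(); p=ctrl.get_image("wrist")
R=np.array(p["R"]);t=np.array(p["t"]); C=-R.T@t
T=Ro.from_quat(o["eef_rot"]).as_matrix()
print("cam in tool",T.T@(C-o["tcp_pos"]),"cam fwd in tool",T.T@R[2])
pt=ctrl.get_image("top");ps=ctrl.get_image("scene")
def c(u,v,x0,y0):return (u/5+x0,v/5+y0)
# press frame pts: top image
T1=[((111,-105,20),(603,211)),((-111,-105,20),(512,522)),((-111,105,20),(203,432)),((111,105,20),(298,130)),((0,0,153),(393,278)),((111,-30,122),(492,135)),((111,30,122),(402,110))]
S1=[((111,105,20),(632,546)),((111,-105,20),(215,505)),((111,30,122),(488,365)),((111,-30,122),(368,350)),((0,0,153),(450,170)) ,((111,105,0),(630,568)),((111,-105,0),(213,525))]
def pose(v):
    return Ro.from_euler('z',v[2]).as_matrix(),np.array([v[0],v[1],0])
def res(v,which=(1,1)):
    A,b=pose(v);r=[]
    if which[0]: r+=[proj(pt,A@np.array(P)+b)[0]-np.array(c(*uv,220,110)) for P,uv in T1]
    if which[1]: r+=[proj(ps,A@np.array(P)+b)[0]-np.array(c(*uv,260,170)) for P,uv in S1]
    return np.ravel(r)
for w in [(1,1),(1,0),(0,1)]:
    s=least_squares(res,[555,9,-.3],args=(w,)); print(w,s.x,np.degrees(s.x[2])); print(np.round(s.fun.reshape(-1,2),1).tolist())
```

```text
cam in tool [  72.97514697   -1.01427632 -169.20913466] cam fwd in tool [-2.59736829e-01 -1.84421208e-04  9.65679422e-01]
(1, 1) [ 5.54178178e+02  7.78242527e+00 -2.93739424e-01] -16.830029260437207
[[-1.0, -1.0], [-0.8, 0.8], [-1.3, 1.6], [-0.9, -1.2], [-0.6, -1.4], [-0.8, -1.1], [-1.3, -1.1], [-0.1, -1.6], [-1.6, -1.2], [0.3, -0.5], [-1.4, 0.3], [-1.1, 0.0], [-0.5, -0.0], [-1.1, 0.7]]
(1, 0) [ 5.52590056e+02  5.02111286e+00 -3.00811335e-01] -17.235219937926104
[[0.1, -0.2], [-0.2, 1.4], [-0.6, 1.8], [0.3, -0.9], [0.3, -0.9], [0.3, -0.5], [-0.2, -0.6]]
(0, 1) [ 5.55897725e+02  1.03989124e+01 -3.05476670e-01] -17.50252391648277
[[0.6, -0.9], [-0.9, -1.3], [1.0, -0.1], [-0.7, 0.5], [0.1, 0.3], [0.2, 0.6], [-0.4, 0.6]]
```

```bash
python3 -m pendant '[{"linear":[13,-31,0],"rot":[0,0,-10.4],"gripper":1},{"linear":[14,-31,0],"rot":[0,0,-10.4],"gripper":1},{"linear":[13,-31,0],"rot":[0,0,-10.4],"gripper":1},{"linear":[14,-31,0],"rot":[0,0,-10.4],"gripper":1},{"linear":[13,-31,0],"rot":[0,0,-10.4],"gripper":1},{"linear":[14,-31,0],"rot":[0,0,-10.4],"gripper":1},{"linear":[13,-31,0],"rot":[0,0,-10.4],"gripper":1},{"linear":[14,-31,0],"rot":[0,0,-10.4],"gripper":1},{"linear":[13,-31,0],"rot":[0,0,-10.4],"gripper":1},{"linear":[14,-31,0],"rot":[0,0,-10.4],"gripper":1},{"linear":[13,-31,0],"rot":[0,0,-10.4],"gripper":1},{"linear":[14,-31,0],"rot":[0,0,-10.4],"gripper":1},{"linear":[13,-31,0],"rot":[0,0,-10.4],"gripper":1},{"linear":[14,-31,0],"rot":[0,0,-10.4],"gripper":1},{"linear":[13,-31,0],"rot":[0,0,-10.4],"gripper":1},{"linear":[14,-31,0],"rot":[0,0,-10.4],"gripper":1},{"linear":[13,-31,0],"rot":[0,0,-10.4],"gripper":1},{"linear":[14,-30,0],"rot":[0,0,-11],"gripper":1},{"linear":[0,0,0],"rot":[0,0,0],"gripper":1}]'
cat >> h.py <<'E'
from scipy.spatial.transform import Rotation as Ro
def st():
    o=ctrl.get_obs(); T=Ro.from_quat(o["eef_rot"]).as_matrix()
    print("t",round(o["t"],2),"tcp",np.round(o["tcp_pos"],1),"toolx",np.round(np.degrees(np.arctan2(T[1,0],T[0,0])),1),"z",np.round(T[:,2],3),"F",np.round(o["force"],1),"q",np.round(o["q"],2),"gap",round(o["finger_gap"],1))
    return o
E
python3 - <<'E'
from h import *
st(); p=ctrl.get_image("wrist"); cv2.imwrite("pics/w2.png",p["img"][:,:,::-1])
q=np.array([[554,8,153]]);print(proj(p,q))
np.savez("w2.npz",**{k:p[k] for k in ["fx","fy","cx","cy","R","t"]})
E
```

```text
t: 3.98
tcp_pos: [483.3, 45.7, 214.7]
eef_rot: [0.967, -0.253, 0.0, 0.0]
force: [-0.4, -0.6, -0.2]
finger_gap: 0.3
t 3.98 tcp [483.3  45.7 214.7] toolx -29.3 z [ 0. -0. -1.] F [-0.4 -0.6 -0.2] q [-0.02 -0.25  2.01 -0.    1.39  2.07] gap 0.3
[[312.92431684 108.32520685]]
```

View pics/w2.png

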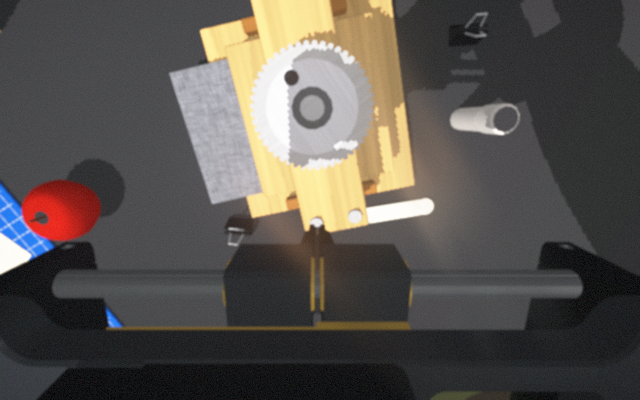

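Run:
```python
from h import *
p=dict(np.load("w2.npz")); im=cv2.imread("pics/w2.png")
p["img"]=im[:,:,::-1]
s=6
c=im[30:180,240:385]; c=cv2.resize(c,None,fx=4,fy=4,interpolation=cv2.INTER_CUBIC)
a=np.linspace(0,2*np.pi,100)
for ctr,col in [((554,8),(0,255,0)),((553,5),(0,0,255))]:
    P=np.c_[ctr[0]+46*np.cos(a),ctr[1]+46*np.sin(a),153+0*a]
    for u,v in proj(p,P): cv2.circle(c,(int((u-240+.5)*4),int((v-30+.5)*4)),1,col,-1)
cv2.imwrite("pics/w2c.png",c)
c=cv2.resize(im[0:230,160:440],None,fx=2.8,fy=2.6,interpolation=cv2.INTER_CUBIC); cv2.imwrite("pics/w2d.png",c)
```

```text
(no output)
```

View pics/w2c.png

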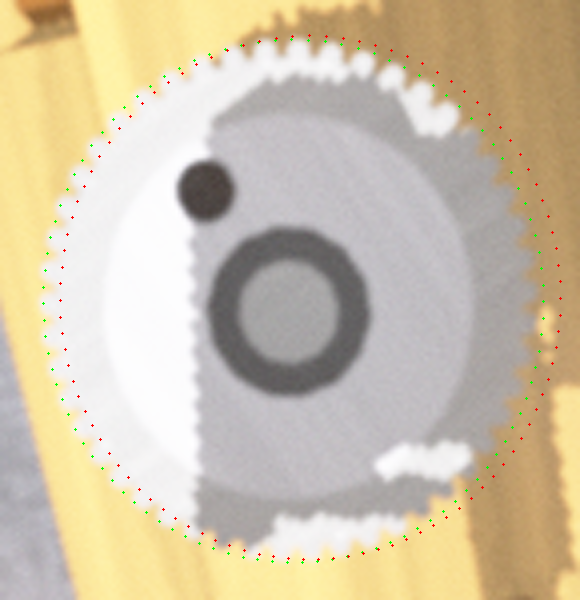

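View pics/w2d.png

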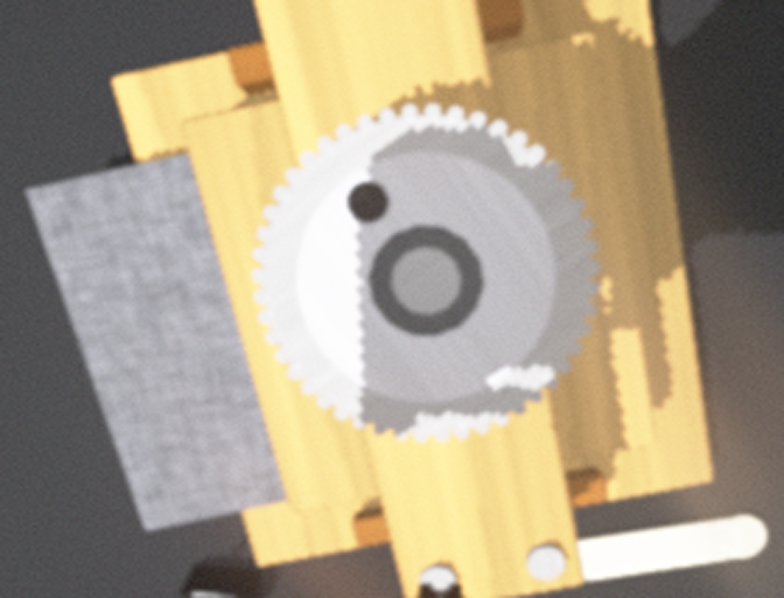

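```bash
python3 -m pendant '[{"linear":[5,-2,-25],"rot":[0,0,0],"gripper":1},{"linear":[5,-2,-25],"rot":[0,0,0],"gripper":1},{"linear":[6,-1,-25],"rot":[0,0,0],"gripper":1},{"linear":[0,0,0],"rot":[0,0,0],"gripper":1}]' ; python3 -m pendant '[{"linear":[5.2,-3,0],"rot":[0,0,0],"gripper":1},{"linear":[0,0,0],"rot":[0,0,0],"gripper":1}]';python3 -m pendant '[{"linear":[1.73,-1,0],"rot":[0,0,0],"gripper":1},{"linear":[0,0,0],"rot":[0,0,0],"gripper":1}]';python3 -m pendant '[{"linear":[1.73,-1,0],"rot":[0,0,0],"gripper":1},{"linear":[0,0,0],"rot":[0,0,0],"gripper":1}]'
```

```text
t: 4.53
tcp_pos: [496.9, 43.1, 137.5]
eef_rot: [0.968, -0.251, -0.002, 0.0]
force: [-0.5, 0.1, -0.3]
finger_gap: 0.5
t: 4.78
tcp_pos: [505.1, 39.2, 141.4]
eef_rot: [0.968, -0.252, 0.001, -0.0]
force: [1.0, -0.4, -0.4]
finger_gap: 0.2
t: 5.03
tcp_pos: [505.7, 38.5, 140.5]
eef_rot: [0.968, -0.252, -0.0, -0.0]
force: [-2.4, 1.7, 2.4]
finger_gap: 0.3
t: 5.28
tcp_pos: [505.8, 38.3, 140.3]
eef_rot: [0.968, -0.252, -0.003, -0.001]
force: [-9.9, 4.6, 8.5]
finger_gap: 0.1
```

Run:
```python
import numpy as np
f=np.radians(np.arange(150,391,10)); P=54*np.c_[np.cos(f),np.sin(f)]
for a,d in zip(range(150,390,10),np.diff(P,axis=0)): print(a,np.round(d,1).tolist(),end="; ")
```

```text
150 [-4.0, -8.5]; 160 [-2.4, -9.1]; 170 [-0.8, -9.4]; 180 [0.8, -9.4]; 190 [2.4, -9.1]; 200 [4.0, -8.5]; 210 [5.4, -7.7]; 220 [6.7, -6.7]; 230 [7.7, -5.4]; 240 [8.5, -4.0]; 250 [9.1, -2.4]; 260 [9.4, -0.8]; 270 [9.4, 0.8]; 280 [9.1, 2.4]; 290 [8.5, 4.0]; 300 [7.7, 5.4]; 310 [6.7, 6.7]; 320 [5.4, 7.7]; 330 [4.0, 8.5]; 340 [2.4, 9.1]; 350 [0.8, 9.4]; 360 [-0.8, 9.4]; 370 [-2.4, 9.1]; 380 [-4.0, 8.5];
```

```bash
python3 -m pendant '[{"linear":[-4,-8.5,0],"rot":[0,0,10],"gripper":1},{"linear":[-2.4,-9.1,0],"rot":[0,0,10],"gripper":1},{"linear":[-0.8,-9.4,0],"rot":[0,0,10],"gripper":1},{"linear":[0,0,0],"rot":[0,0,0],"gripper":1}]'
python3 - <<'E'
from h import *
st(); p=ctrl.get_image("wrist"); cv2.imwrite("pics/w3.png",p["img"][:,:,::-1])
q=np.array([[554.5,8.3,153]]);print(proj(p,q))
w=dict(np.load("w2.npz"))
C=np.array([554.5,8.3])
h=back(w,(291,77),153)[:2]-C; print("hole0",h,np.degrees(np.arctan2(h[1],h[0])))
np.savez("w3.npz",**{k:p[k] for k in ["fx","fy","cx","cy","R","t"]})
E
```

```text
t: 5.78
tcp_pos: [498.1, 9.5, 140.3]
eef_rot: [1.0, 0.007, -0.003, 0.0]
force: [-11.8, -0.7, 9.6]
finger_gap: 0.5
t 5.78 tcp [498.1   9.5 140.3] toolx 0.9 z [-0.006 -0.001 -1.   ] F [-11.8  -0.7   9.6] q [-0.09 -0.15  2.05 -0.    1.25  1.47] gap 0.5
[[318.83966425 150.64489929]]
hole0 [25.96362382  2.82276047] 6.204816351324482
```

View pics/w3.png

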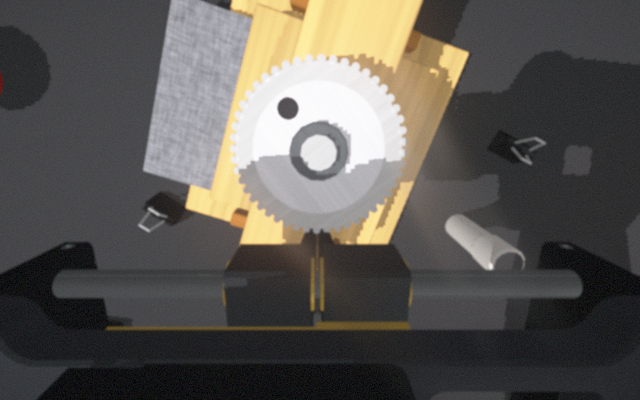

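```bash
python3 -m pendant '[{"linear":[0.8,-9.4,0],"rot":[0,0,10],"gripper":1},{"linear":[2.4,-9.1,0],"rot":[0,0,10],"gripper":1},{"linear":[4,-8.5,0],"rot":[0,0,10],"gripper":1},{"linear":[5.4,-7.7,0],"rot":[0,0,10],"gripper":1},{"linear":[6.7,-6.7,0],"rot":[0,0,10],"gripper":1},{"linear":[7.7,-5.4,0],"rot":[0,0,10],"gripper":1},{"linear":[8.5,-4,0],"rot":[0,0,10],"gripper":1},{"linear":[9.1,-2.4,0],"rot":[0,0,10],"gripper":1},{"linear":[9.4,-0.8,0],"rot":[0,0,10],"gripper":1}]'
cat >> h.py <<'E'
def hole(p,z,C=(554.5,8.3)):
    for d in ctrl.look_for(p,"wheel_hole")[:2]: print("nethole",d)
    C=np.array(C); g=cv2.cvtColor(p["img"],cv2.COLOR_RGB2GRAY)
    # polar sample of ring r 26 -> darkest direction
    a=np.radians(np.arange(0,360,1)); tot=0
    for r in (23,25,26,27,29):
        uv=proj(p,np.c_[C[0]+r*np.cos(a),C[1]+r*np.sin(a),z+0*a]).astype(np.float32)
        tot=tot+cv2.remap(g,uv[:,0].reshape(1,-1),uv[:,1].reshape(1,-1),cv2.INTER_LINEAR)[0].astype(float)/5
    dark=tot<np.min(tot)+35
    ang=np.angle(np.sum(np.exp(1j*a[dark])))
    print("hole angle",round(np.degrees(ang),1),"n dark",dark.sum(),"min",tot.min()); return ang
def snap(name,z,full=True):
    st(); p=ctrl.get_image("wrist"); cv2.imwrite("pics/"+name,p["img"][:,:,::-1]); hole(p,z); return p
E
python3 - <<'E'
from h import *
snap("w4.png",154.3)
E
```

```text
t: 6.95
tcp_pos: [555.3, -47.4, 141.3]
eef_rot: [0.7, 0.714, -0.002, 0.003]
force: [-2.5, -7.9, 5.8]
finger_gap: 0.5
t 6.95 tcp [555.3 -47.4 141.3] toolx 91.1 z [ 0.002 -0.007 -1.   ] F [-2.5 -7.9  5.8] q [-0.18 -0.02  1.93 -0.01  1.23 -0.2 ] gap 0.5
nethole {'box': [318.2, 145.7, 176.3, 177.5], 'conf': 0.65}
hole angle 126.5 n dark 18 min 66.4
```

View pics/w4.png

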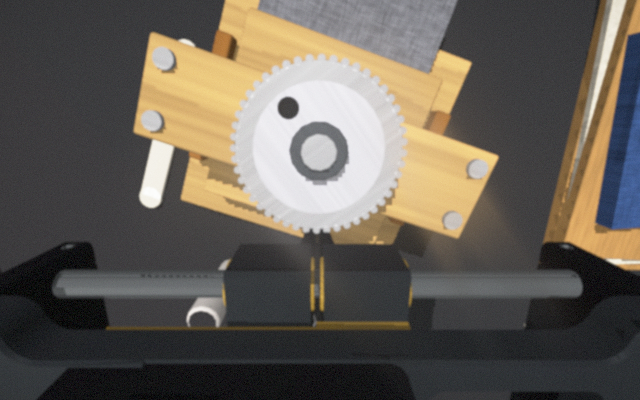

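```bash
python3 -m pendant '[{"linear":[9.4,0.8,0],"rot":[0,0,10],"gripper":1},{"linear":[9.1,2.4,0],"rot":[0,0,10],"gripper":1},{"linear":[8.5,4,0],"rot":[0,0,10],"gripper":1},{"linear":[7.7,5.4,0],"rot":[0,0,10],"gripper":1},{"linear":[6.7,6.7,0],"rot":[0,0,10],"gripper":1},{"linear":[5.4,7.7,0],"rot":[0,0,10],"gripper":1},{"linear":[4,8.5,0],"rot":[0,0,10],"gripper":1},{"linear":[2.4,9.1,0],"rot":[0,0,10],"gripper":1},{"linear":[0.8,9.4,0],"rot":[0,0,10],"gripper":1},{"linear":[-0.8,9.4,0],"rot":[0,0,10],"gripper":1},{"linear":[-2.4,9.1,0],"rot":[0,0,10],"gripper":1},{"linear":[-4,8.5,0],"rot":[0,0,10],"gripper":1}]'
python3 - <<'E'
from h import *
snap("w5.png",155.7)
# return path: r 54->75 at phi 390, to phi 510 (=150) 24 rows
f=np.radians(np.linspace(390,510,25)); P=76*np.c_[np.cos(f),np.sin(f)]
print(np.round(np.diff(P,axis=0),1).tolist())
E
```

```text
t: 8.55
tcp_pos: [605.2, 37.2, 142.6]
eef_rot: [-0.268, 0.963, -0.002, 0.005]
force: [6.0, 0.5, 3.3]
finger_gap: 0.4
t 8.55 tcp [605.2  37.2 142.6] toolx -148.9 z [ 0.011 -0.    -1.   ] F [6.  0.5 3.3] q [-0.03  0.08  1.83  0.    1.23 -2.14] gap 0.4
nethole {'box': [322.6, 144.6, 181.1, 178.7], 'conf': 0.59}
hole angle -115.5 n dark 18 min 79.8
[[-3.6, 5.6], [-4.0, 5.3], [-4.5, 4.9], [-4.9, 4.5], [-5.3, 4.0], [-5.6, 3.6], [-5.9, 3.1], [-6.1, 2.5], [-6.3, 2.0], [-6.5, 1.4], [-6.6, 0.9], [-6.6, 0.3], [-6.6, -0.3], [-6.6, -0.9], [-6.5, -1.4], [-6.3, -2.0], [-6.1, -2.5], [-5.9, -3.1], [-5.6, -3.6], [-5.3, -4.0], [-4.9, -4.5], [-4.5, -4.9], [-4.0, -5.3], [-3.6, -5.6]]
```

```bash
python3 -m pendant '[{"linear":[10,6,0],"rot":[0,0,0],"gripper":1},{"linear":[9,5,0],"rot":[0,0,0],"gripper":1},{"linear":[-3.6,5.6,0],"rot":[0,0,-10],"gripper":1},{"linear":[-4,5.3,0],"rot":[0,0,-10],"gripper":1},{"linear":[-4.5,4.9,0],"rot":[0,0,-10],"gripper":1},{"linear":[-4.9,4.5,0],"rot":[0,0,-10],"gripper":1},{"linear":[-5.3,4,0],"rot":[0,0,-10],"gripper":1},{"linear":[-5.6,3.6,0],"rot":[0,0,-10],"gripper":1},{"linear":[-5.9,3.1,0],"rot":[0,0,-10],"gripper":1},{"linear":[-6.1,2.5,0],"rot":[0,0,-10],"gripper":1},{"linear":[-6.3,2,0],"rot":[0,0,-10],"gripper":1},{"linear":[-6.5,1.4,0],"rot":[0,0,-10],"gripper":1},{"linear":[-6.6,0.9,0],"rot":[0,0,-10],"gripper":1},{"linear":[-6.6,0.3,0],"rot":[0,0,-10],"gripper":1},{"linear":[-6.6,-0.3,0],"rot":[0,0,-10],"gripper":1},{"linear":[-6.6,-0.9,0],"rot":[0,0,-10],"gripper":1},{"linear":[-6.5,-1.4,0],"rot":[0,0,-10],"gripper":1},{"linear":[-6.3,-2,0],"rot":[0,0,-10],"gripper":1},{"linear":[-6.1,-2.5,0],"rot":[0,0,-10],"gripper":1},{"linear":[-5.9,-3.1,0],"rot":[0,0,-10],"gripper":1}]'
python3 -m pendant '[{"linear":[-5.6,-3.6,0],"rot":[0,0,-10],"gripper":1},{"linear":[-5.3,-4,0],"rot":[0,0,-10],"gripper":1},{"linear":[-4.9,-4.5,0],"rot":[0,0,-10],"gripper":1},{"linear":[-4.5,-4.9,0],"rot":[0,0,-10],"gripper":1},{"linear":[-4,-5.3,0],"rot":[0,0,-10],"gripper":1},{"linear":[-3.6,-5.6,0],"rot":[0,0,-10],"gripper":1},{"linear":[0,0,0],"rot":[0,0,0],"gripper":1}]'
python3 - <<'E'
from h import *
p=snap("w6.png",155.7)
E
```

```text
t: 11.15
tcp_pos: [515.9, 76.0, 138.9]
eef_rot: [0.965, 0.263, -0.001, 0.0]
force: [0.4, 0.4, -0.2]
finger_gap: 0.6
t: 12.02
tcp_pos: [488.1, 47.9, 139.0]
eef_rot: [0.968, -0.251, -0.001, 0.0]
force: [-0.8, -0.0, -0.1]
finger_gap: 0.6
t 12.03 tcp [488.1  47.9 139. ] toolx -29.1 z [-0.001 -0.    -1.   ] F [-0.8 -0.  -0.1] q [-0.01 -0.18  2.07 -0.    1.24  2.07] gap 0.6
nethole {'box': [320.1, 102.5, 187.5, 194.6], 'conf': 0.56}
hole angle -113.5 n dark 22 min 92.80000000000001
```

View pics/w6.png

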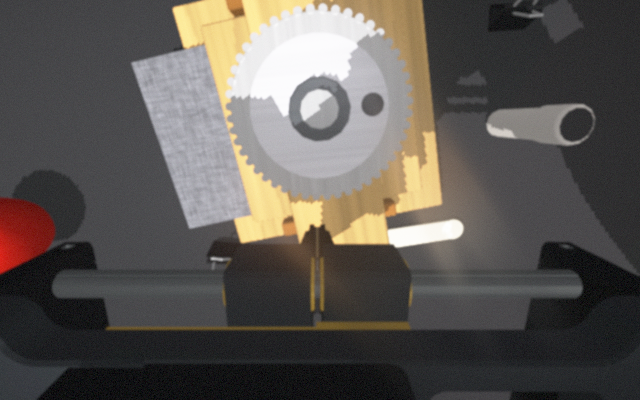

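```bash
python3 -m pendant '[{"linear":[10,-6,1],"rot":[0,0,0],"gripper":1},{"linear":[10,-5.7,1],"rot":[0,0,0],"gripper":1},{"linear":[-4,-8.5,0],"rot":[0,0,10],"gripper":1},{"linear":[-2.4,-9.1,0],"rot":[0,0,10],"gripper":1},{"linear":[-0.8,-9.4,0],"rot":[0,0,10],"gripper":1},{"linear":[0.8,-9.4,0],"rot":[0,0,10],"gripper":1},{"linear":[2.4,-9.1,0],"rot":[0,0,10],"gripper":1},{"linear":[4,-8.5,0],"rot":[0,0,10],"gripper":1},{"linear":[5.4,-7.7,0],"rot":[0,0,10],"gripper":1},{"linear":[6.7,-6.7,0],"rot":[0,0,10],"gripper":1},{"linear":[7.7,-5.4,0],"rot":[0,0,10],"gripper":1},{"linear":[8.5,-4,0],"rot":[0,0,10],"gripper":1},{"linear":[9.1,-2.4,0],"rot":[0,0,10],"gripper":1},{"linear":[9.4,-0.8,0],"rot":[0,0,10],"gripper":1}]'
python3 - <<'E'
from h import *
p=snap("w7.png",157)
E
python3 -m pendant '[{"linear":[9.4,0.8,0],"rot":[0,0,10],"gripper":1},{"linear":[9.1,2.4,0],"rot":[0,0,10],"gripper":1},{"linear":[8.5,4,0],"rot":[0,0,10],"gripper":1},{"linear":[7.7,5.4,0],"rot":[0,0,10],"gripper":1},{"linear":[6.7,6.7,0],"rot":[0,0,10],"gripper":1},{"linear":[5.4,7.7,0],"rot":[0,0,10],"gripper":1},{"linear":[4,8.5,0],"rot":[0,0,10],"gripper":1},{"linear":[2.4,9.1,0],"rot":[0,0,10],"gripper":1},{"linear":[0.8,9.4,0],"rot":[0,0,10],"gripper":1},{"linear":[-0.8,9.4,0],"rot":[0,0,10],"gripper":1},{"linear":[-2.4,9.1,0],"rot":[0,0,10],"gripper":1},{"linear":[-4,8.5,0],"rot":[0,0,10],"gripper":1}]'
python3 - <<'E'
from h import *
p=snap("w8.png",158.3)
E
```

```text
t: 13.88
tcp_pos: [556.1, -47.5, 142.6]
eef_rot: [0.7, 0.714, -0.002, 0.002]
force: [-1.8, -5.6, 3.5]
finger_gap: 0.5
t 13.88 tcp [556.1 -47.5 142.6] toolx 91.2 z [ 0.    -0.005 -1.   ] F [-1.8 -5.6  3.5] q [-0.18 -0.02  1.93 -0.    1.24 -0.2 ] gap 0.5
nethole {'box': [317.7, 142.4, 179.2, 176.6], 'conf': 0.62}
hole angle 8.5 n dark 20 min 86.2
t: 15.48
tcp_pos: [605.9, 36.4, 143.8]
eef_rot: [-0.269, 0.963, -0.001, 0.004]
force: [5.0, 1.5, 2.5]
finger_gap: 0.4
t 15.47 tcp [605.9  36.4 143.8] toolx -148.8 z [ 0.009  0.    -1.   ] F [5.  1.5 2.5] q [-0.03  0.08  1.82  0.    1.23 -2.14] gap 0.4
hole angle 122.5 n dark 18 min 106.4
```

```bash
python3 -m pendant '[{"linear":[10,6,0],"rot":[0,0,0],"gripper":1},{"linear":[9,5,0],"rot":[0,0,0],"gripper":1},{"linear":[-3.6,5.6,0],"rot":[0,0,-10],"gripper":1},{"linear":[-4,5.3,0],"rot":[0,0,-10],"gripper":1},{"linear":[-4.5,4.9,0],"rot":[0,0,-10],"gripper":1},{"linear":[-4.9,4.5,0],"rot":[0,0,-10],"gripper":1},{"linear":[-5.3,4,0],"rot":[0,0,-10],"gripper":1},{"linear":[-5.6,3.6,0],"rot":[0,0,-10],"gripper":1},{"linear":[-5.9,3.1,0],"rot":[0,0,-10],"gripper":1},{"linear":[-6.1,2.5,0],"rot":[0,0,-10],"gripper":1},{"linear":[-6.3,2,0],"rot":[0,0,-10],"gripper":1},{"linear":[-6.5,1.4,0],"rot":[0,0,-10],"gripper":1},{"linear":[-6.6,0.9,0],"rot":[0,0,-10],"gripper":1},{"linear":[-6.6,0.3,0],"rot":[0,0,-10],"gripper":1},{"linear":[-6.6,-0.3,0],"rot":[0,0,-10],"gripper":1},{"linear":[-6.6,-0.9,0],"rot":[0,0,-10],"gripper":1},{"linear":[-6.5,-1.4,0],"rot":[0,0,-10],"gripper":1},{"linear":[-6.3,-2,0],"rot":[0,0,-10],"gripper":1},{"linear":[-6.1,-2.5,0],"rot":[0,0,-10],"gripper":1},{"linear":[-5.9,-3.1,0],"rot":[0,0,-10],"gripper":1}]'
python3 -m pendant '[{"linear":[-5.6,-3.6,0],"rot":[0,0,-10],"gripper":1},{"linear":[-5.3,-4,0],"rot":[0,0,-10],"gripper":1},{"linear":[-4.9,-4.5,0],"rot":[0,0,-10],"gripper":1},{"linear":[-4.5,-4.9,0],"rot":[0,0,-10],"gripper":1},{"linear":[-4,-5.3,0],"rot":[0,0,-10],"gripper":1},{"linear":[-3.6,-5.6,0],"rot":[0,0,-10],"gripper":1},{"linear":[0,0,0],"rot":[0,0,0],"gripper":1}]'
python3 - <<'E'
from h import *
p=snap("w9.png",158.3)
E
```

```text
t: 18.08
tcp_pos: [517.0, 75.3, 141.2]
eef_rot: [0.965, 0.263, -0.001, -0.0]
force: [-0.1, 0.5, 0.5]
finger_gap: 0.1
t: 18.95
tcp_pos: [489.2, 47.3, 141.3]
eef_rot: [0.968, -0.251, -0.0, 0.0]
force: [0.3, -0.0, 0.6]
finger_gap: 0.4
t 18.95 tcp [489.2  47.3 141.3] toolx -29.1 z [-0.001 -0.    -1.   ] F [ 0.3 -0.   0.6] q [-0.01 -0.18  2.07 -0.    1.25  2.07] gap 0.4
nethole {'box': [319.2, 105.5, 187.1, 191.3], 'conf': 0.59}
hole angle 124.0 n dark 19 min 57.8
```

```bash
python3 -m pendant '[{"linear":[10,-6,1],"rot":[0,0,0],"gripper":1},{"linear":[9.5,-5.5,0.5],"rot":[0,0,0],"gripper":1},{"linear":[-4,-8.5,0],"rot":[0,0,10],"gripper":1},{"linear":[-2.4,-9.1,0],"rot":[0,0,10],"gripper":1},{"linear":[-0.8,-9.4,0],"rot":[0,0,10],"gripper":1},{"linear":[0.8,-9.4,0],"rot":[0,0,10],"gripper":1},{"linear":[2.4,-9.1,0],"rot":[0,0,10],"gripper":1},{"linear":[4,-8.5,0],"rot":[0,0,10],"gripper":1},{"linear":[5.4,-7.7,0],"rot":[0,0,10],"gripper":1},{"linear":[6.7,-6.7,0],"rot":[0,0,10],"gripper":1},{"linear":[7.7,-5.4,0],"rot":[0,0,10],"gripper":1},{"linear":[8.5,-4,0],"rot":[0,0,10],"gripper":1},{"linear":[9.1,-2.4,0],"rot":[0,0,10],"gripper":1},{"linear":[9.4,-0.8,0],"rot":[0,0,10],"gripper":1}]'
python3 -m pendant '[{"linear":[9.4,0.8,0],"rot":[0,0,10],"gripper":1},{"linear":[9.1,2.4,0],"rot":[0,0,10],"gripper":1},{"linear":[8.5,4,0],"rot":[0,0,10],"gripper":1},{"linear":[7.7,5.4,0],"rot":[0,0,10],"gripper":1},{"linear":[6.7,6.7,0],"rot":[0,0,10],"gripper":1},{"linear":[5.4,7.7,0],"rot":[0,0,10],"gripper":1},{"linear":[4,8.5,0],"rot":[0,0,10],"gripper":1},{"linear":[2.4,9.1,0],"rot":[0,0,10],"gripper":1},{"linear":[0.8,9.4,0],"rot":[0,0,10],"gripper":1},{"linear":[-0.8,9.4,0],"rot":[0,0,10],"gripper":1},{"linear":[-2.4,9.1,0],"rot":[0,0,10],"gripper":1}]'
python3 - <<'E'
from h import *
p=snap("w10.png",160.8)
E
```

```text
t: 20.8
tcp_pos: [556.4, -47.8, 144.3]
eef_rot: [0.7, 0.714, -0.002, 0.002]
force: [-2.4, -4.3, 2.8]
finger_gap: 0.7
t: 22.18
tcp_pos: [609.7, 27.1, 144.6]
eef_rot: [-0.184, 0.983, -0.001, 0.004]
force: [6.4, 0.9, 0.1]
finger_gap: 0.0
t 22.18 tcp [609.7  27.1 144.6] toolx -158.8 z [ 0.008 -0.    -1.   ] F [6.4 0.9 0.1] q [-0.04  0.09  1.81 -0.    1.24 -1.98] gap 0.0
nethole {'box': [323.9, 144.6, 180.7, 184.9], 'conf': 0.62}
hole angle -12.5 n dark 18 min 67.8
```

View pics/w10.png

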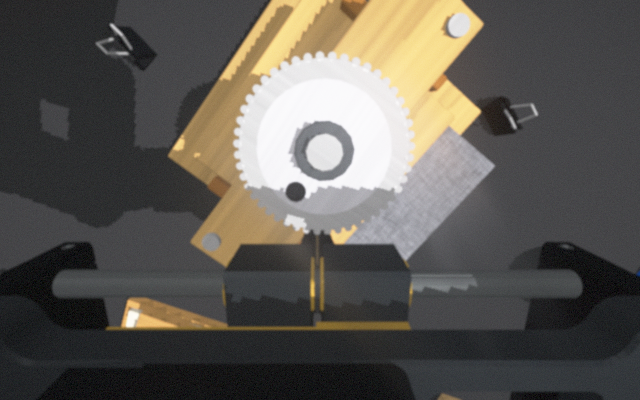

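```bash
python3 -m pendant '[{"linear":[-4,8.5,0],"rot":[0,0,10],"gripper":1},{"linear":[-4.2,6.2,0],"rot":[0,0,8],"gripper":1},{"linear":[0,0,0],"rot":[0,0,0],"gripper":1},{"linear":[7,5.5,0],"rot":[0,0,0],"gripper":1},{"linear":[7,5.5,0],"rot":[0,0,0],"gripper":1},{"linear":[0,0,0],"rot":[0,0,0],"gripper":1}]'
python3 - <<'E'
from h import *
p=snap("w11.png",161)
np.savez("w11.npz",**{k:p[k] for k in ["fx","fy","cx","cy","R","t"]})
c=cv2.resize(p["img"][40:250,220:430,::-1],None,fx=2.8,fy=2.8,interpolation=cv2.INTER_CUBIC)
for z,col in [(161,(0,255,0))]:
    a=np.linspace(0,2*np.pi,120)
    for r in (46,15):
      for u,v in proj(p,np.c_[554.5+r*np.cos(a),8.3+r*np.sin(a),z+(10 if r==15 else 0)+0*a]): cv2.circle(c,(int((u-220+.5)*2.8),int((v-40+.5)*2.8)),1,col,-1)
cv2.imwrite("pics/w11c.png",c)
E
```

```text
t: 23.02
tcp_pos: [612.3, 53.4, 142.6]
eef_rot: [-0.333, 0.943, 0.0, -0.0]
force: [-0.6, -0.7, 0.1]
finger_gap: 0.4
t 23.02 tcp [612.3  53.4 142.6] toolx -141.2 z [-0.001 -0.    -1.   ] F [-0.6 -0.7  0.1] q [-0.    0.1   1.8  -0.    1.24 -2.25] gap 0.4
nethole {'box': [319.2, 114.1, 186.0, 193.5], 'conf': 0.71}
hole angle 6.0 n dark 19 min 69.39999999999999
```

View pics/w11c.png

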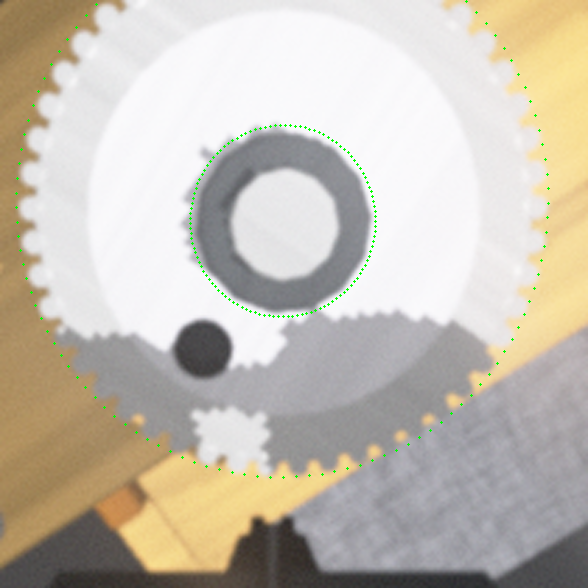

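Run:
```python
from h import *
p=dict(np.load("w2.npz"))
C=np.array([554.5,8.3])
for n,uv,z in [("book+x",(168.9,72.3),42),("book-x",(211.8,203.8),42),("base +x+y",(200.4,28.8),20),("base -x+y",(251.8,218),20),("base -x-y",(414,184.6),20),("platen +x+y",(225.5,46),56),("platen -x+y",(261.8,192.3),56)]:
    d=back(p,uv,z)[:2]-C
    out=[]
    for yaw in (-16.8,-17.3):
        c,s=np.cos(np.radians(yaw)),np.sin(np.radians(yaw)); out.append(np.round([c*d[0]+s*d[1],-s*d[0]+c*d[1]],1))
    print(n,d,out)
```

```text
book+x [109.65806987 114.22188056] [array([ 72., 141.]), array([ 70.7, 141.7])]
book-x [-32.46802101 156.91937544] [array([-76.4, 140.8]), array([-77.7, 140.2])]
base +x+y [136.13901157  65.12150915] [array([111.5, 101.7]), array([110.6, 102.7])]
base -x+y [-74.6269283  133.15229743] [array([-109.9,  105.9]), array([-110.8,  104.9])]
base -x-y [-136.19690434  -65.59633558] [array([-111.4, -102.2]), array([-110.5, -103.1])]
platen +x+y [96.98931345 45.85569539] [array([79.6, 71.9]), array([79. , 72.6])]
platen -x+y [-47.85566454  93.87928795] [array([-72.9,  76. ]), array([-73.6,  75.4])]
```

```bash
python3 -m pendant '[{"linear":[0,8,0],"rot":[0,0,-10.5],"gripper":1},{"linear":[0,8,0],"rot":[0,0,-10.5],"gripper":1},{"linear":[0,8,0],"rot":[0,0,-10.5],"gripper":1},{"linear":[0,8,0],"rot":[0,0,-10.5],"gripper":1},{"linear":[0,8,0],"rot":[0,0,-10.5],"gripper":1},{"linear":[0,8,0],"rot":[0,0,-10.5],"gripper":1},{"linear":[-1,8,0],"rot":[0,0,-10.5],"gripper":1},{"linear":[-1,8,0],"rot":[0,0,-10.5],"gripper":1},{"linear":[-1,8,0],"rot":[0,0,-10.5],"gripper":1},{"linear":[-1,8,0],"rot":[0,0,-10.5],"gripper":1},{"linear":[-1,8,0],"rot":[0,0,-10.5],"gripper":1},{"linear":[-1,8,0],"rot":[0,0,-10.5],"gripper":1},{"linear":[-1,8,0],"rot":[0,0,-10.5],"gripper":1},{"linear":[-1,8,0],"rot":[0,0,-10],"gripper":1},{"linear":[0,0,-40],"rot":[0,0,0],"gripper":1},{"linear":[0,0,-40],"rot":[0,0,0],"gripper":1},{"linear":[0,0,0],"rot":[0,0,0],"gripper":1}]'
python3 - <<'E'
from h import *
p=snap("w12.png",161)
E
```

```text
t: 25.25
tcp_pos: [600.5, 164.3, 58.9]
eef_rot: [0.807, 0.59, -0.004, -0.002]
force: [-0.6, 0.3, -0.1]
finger_gap: 0.7
t 25.25 tcp [600.5 164.3  58.9] toolx 72.3 z [-0.009 -0.002 -1.   ] F [-0.6  0.3 -0.1] q [ 0.18  0.21  1.83 -0.    1.11  0.49] gap 0.7
hole angle -90.0 n dark 360 min 0.0
```

View pics/w12.png

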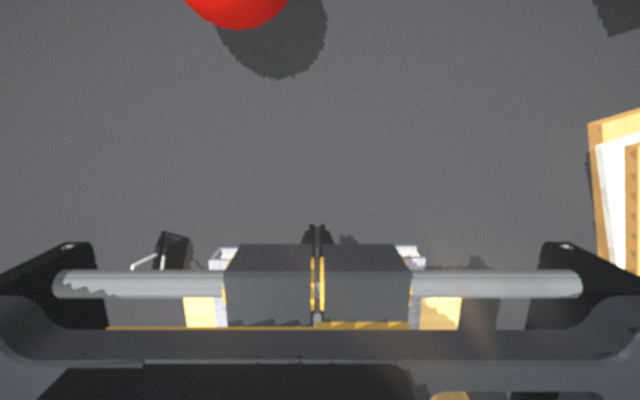

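```bash
python3 -m pendant '[{"linear":[0,0,-23],"rot":[0,0,0],"gripper":1},{"linear":[0,0,-22],"rot":[0,0,0],"gripper":1},{"linear":[0,0,0],"rot":[0,0,0],"gripper":1},{"linear":[-1.2,-3.8,0],"rot":[0,0,0],"gripper":1},{"linear":[-1.2,-3.8,0],"rot":[0,0,0],"gripper":1},{"linear":[-1.2,-3.8,0],"rot":[0,0,0],"gripper":1},{"linear":[-1.2,-3.8,0],"rot":[0,0,0],"gripper":1},{"linear":[-1.2,-3.8,0],"rot":[0,0,0],"gripper":1}]'
python3 -m pendant '[{"linear":[-1.2,-3.8,0],"rot":[0,0,0],"gripper":1},{"linear":[-1.2,-3.8,0],"rot":[0,0,0],"gripper":1},{"linear":[-1.2,-3.8,0],"rot":[0,0,0],"gripper":1},{"linear":[0,0,0],"rot":[0,0,0],"gripper":1}]'
python3 - <<'E'
from h import *
p=ctrl.get_image("top"); crop(p,"t13.png",220,110,380,230,5)
q=ctrl.get_image("scene"); crop(q,"s13.png",260,170,420,290,5); st()
E
```

```text
t: 26.35
tcp_pos: [598.9, 146.5, 19.2]
eef_rot: [0.807, 0.59, 0.001, 0.0]
force: [0.8, 3.4, 3.7]
finger_gap: 0.1
t: 26.85
tcp_pos: [594.1, 134.2, 17.9]
eef_rot: [0.807, 0.59, -0.0, 0.0]
force: [2.7, 2.5, 0.7]
finger_gap: -0.0
t 26.95 tcp [593.8 134.2  17.6] toolx 72.3 z [-0.001 -0.001 -1.   ] F [1.9 1.3 2.1] q [ 0.13  0.23  1.88 -0.    1.03  0.44] gap 0.4
```

View pics/s13.png

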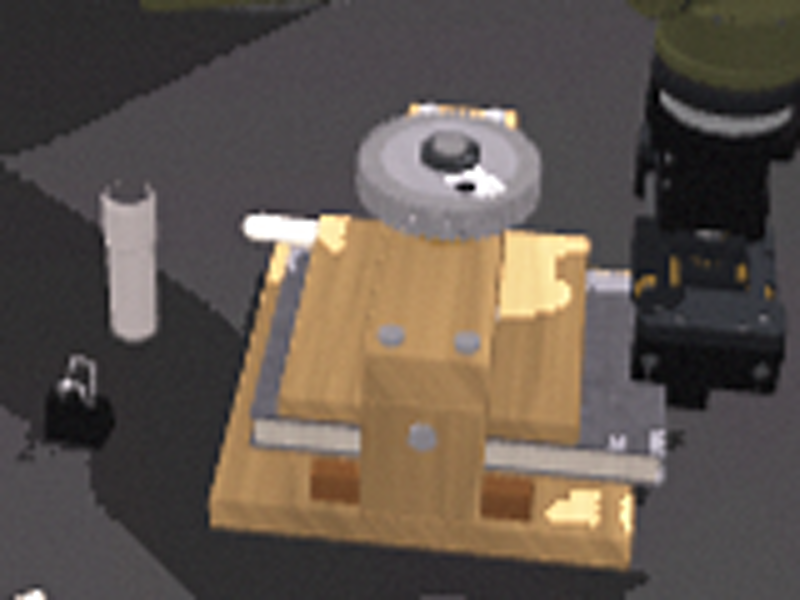

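View pics/t13.png

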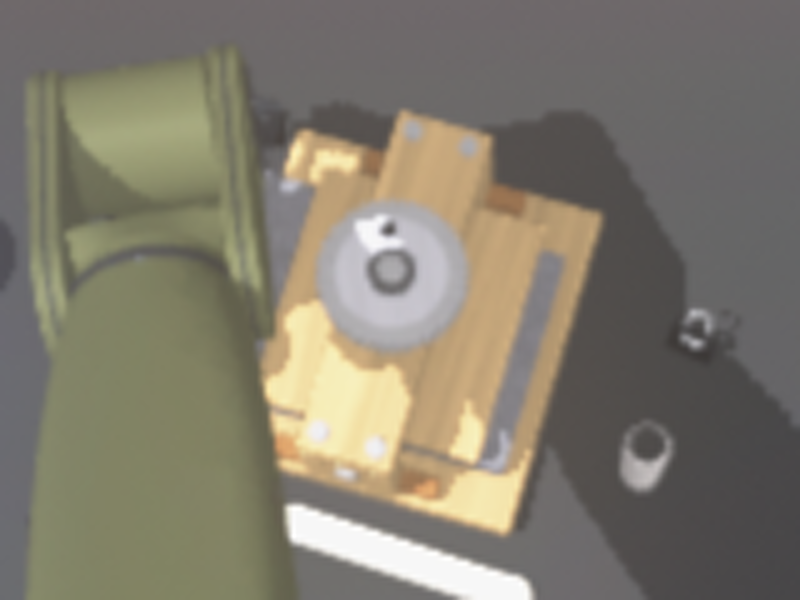

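```bash
python3 -m pendant '[{"linear":[0.6,1.9,-3],"rot":[0,0,0],"gripper":1},{"linear":[0,0,-3],"rot":[0,0,0],"gripper":1},{"linear":[-1.2,-3.8,0],"rot":[0,0,0],"gripper":1},{"linear":[-1.2,-3.8,0],"rot":[0,0,0],"gripper":1},{"linear":[-1.2,-3.8,0],"rot":[0,0,0],"gripper":1},{"linear":[-0.6,-1.9,0],"rot":[0,0,0],"gripper":1},{"linear":[0,0,0],"rot":[0,0,0],"gripper":1}]'
python3 -m pendant '[{"linear":[-0.6,-1.9,0],"rot":[0,0,0],"gripper":1},{"linear":[0,0,0],"rot":[0,0,0],"gripper":1}]'
python3 -m pendant '[{"linear":[-0.3,-1,0],"rot":[0,0,0],"gripper":1},{"linear":[0,0,0],"rot":[0,0,0],"gripper":1}]'
python3 -m pendant '[{"linear":[-0.3,-1,0],"rot":[0,0,0],"gripper":1},{"linear":[0,0,0],"rot":[0,0,0],"gripper":1}]'
```

```text
t: 27.82
tcp_pos: [590.8, 122.9, 12.3]
eef_rot: [0.807, 0.59, -0.0, 0.0]
force: [-0.5, -0.1, -0.4]
finger_gap: 0.8
t: 28.08
tcp_pos: [590.3, 121.4, 12.4]
eef_rot: [0.807, 0.59, 0.0, 0.0]
force: [0.7, 0.4, 0.6]
finger_gap: 0.6
t: 28.32
tcp_pos: [590.2, 120.8, 12.4]
eef_rot: [0.807, 0.59, 0.001, -0.0]
force: [1.8, 3.3, -0.6]
finger_gap: 0.2
t: 28.58
tcp_pos: [590.2, 120.8, 12.5]
eef_rot: [0.808, 0.59, 0.001, -0.001]
force: [2.0, 6.6, 0.3]
finger_gap: 0.4
```

Run:
```python
from h import *
q=ctrl.get_image("scene"); crop(q,"s14.png",340,220,420,290,10); st()
```

```text
t 28.62 tcp [590.2 120.8  12.5] toolx 72.3 z [ 0.002  0.003 -1.   ] F [ 2.3  6.9 -0.8] q [0.11 0.23 1.9  0.   1.01 0.42] gap 0.8
```

View pics/s14.png

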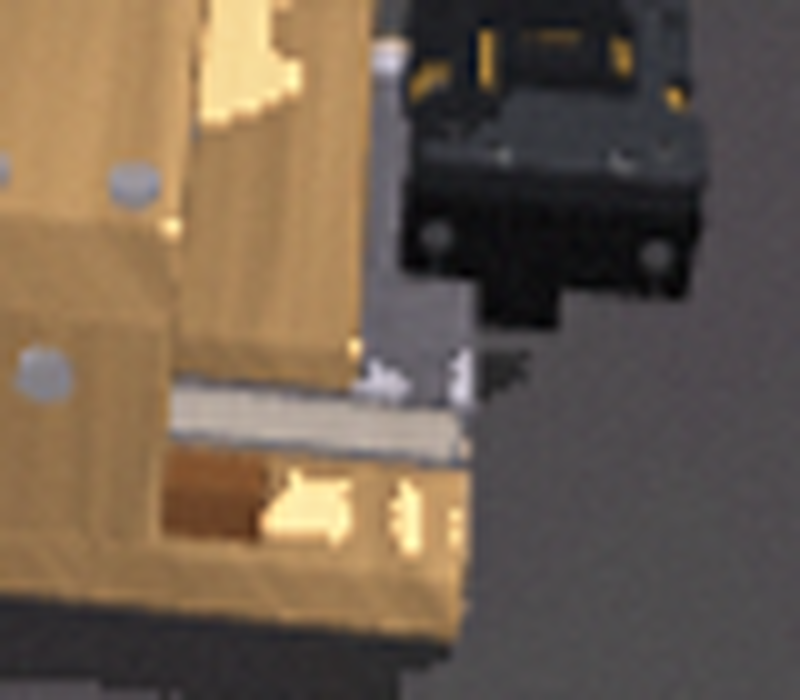

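```bash
python3 -m pendant '[{"linear":[5,15,0],"rot":[0,0,0],"gripper":1},{"linear":[3,10,20],"rot":[0,0,0],"gripper":1},{"linear":[0,0,60],"rot":[0,0,0],"gripper":1},{"linear":[0,0,60],"rot":[0,0,0],"gripper":1},{"linear":[0,0,60],"rot":[0,0,0],"gripper":1},{"linear":[-12,-38,20],"rot":[0,0,0],"gripper":1},{"linear":[-15,-47,0],"rot":[0,0,0],"gripper":1},{"linear":[-12,-38,0],"rot":[0,0,0],"gripper":1},{"linear":[0,0,0],"rot":[0,0,0],"gripper":1}]'
python3 - <<'E'
from h import *
st();p=ctrl.get_image("wrist"); cv2.imwrite("pics/w15.png",p["img"][:,:,::-1])
np.savez("w15.npz",**{k:p[k] for k in ["fx","fy","cx","cy","R","t"]})
E
```

```text
t: 29.75
tcp_pos: [558.3, 19.7, 233.9]
eef_rot: [0.808, 0.589, 0.0, 0.001]
force: [0.2, -0.1, 0.3]
finger_gap: 0.4
t 29.75 tcp [558.3  19.7 233.9] toolx 72.1 z [ 0.002 -0.001 -1.   ] F [ 0.2 -0.1  0.3] q [-0.06 -0.09  1.84 -0.    1.4   0.25] gap 0.4
```

View pics/w15.png

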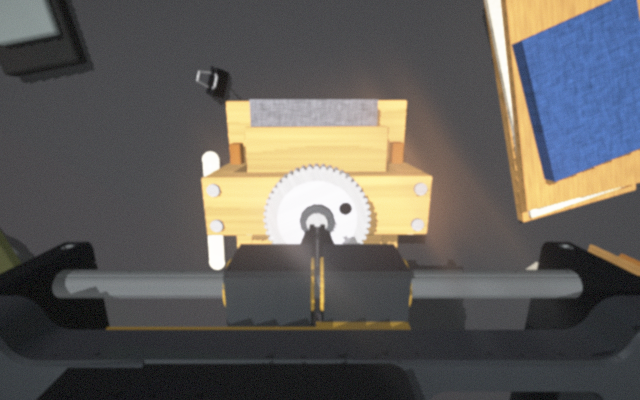

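Run:
```python
from h import *
im=cv2.imread("pics/w15.png")
cv2.imwrite("pics/w15c.png",cv2.resize(im[88:148,220:412],None,fx=4.1,fy=8,interpolation=cv2.INTER_CUBIC))
g=cv2.cvtColor(im,cv2.COLOR_BGR2GRAY).astype(float)
def edge(c):
    col=g[85:115,c-1:c+2].mean(1); d=np.diff(col); i=int(np.argmax(d)); 
    den=d[i-1]-2*d[i]+d[i+1]; return 85+i+.5+(0.5*(d[i-1]-d[i+1])/den if den else 0)
p=dict(np.load("w15.npz")); C=np.array([554.5,8.3])
yaw=np.radians(-17.6);c,s=np.cos(yaw),np.sin(yaw)
for cols,z in [(range(231,248,4),20),(range(254,376,10),42),(range(383,404,4),20)]:
    for k in cols:
        v=edge(k); d=back(p,(k,v),z)[:2]-C
        print(k,round(v,2),z,np.round([c*d[0]+s*d[1],-s*d[0]+c*d[1]],2))
```

```text
231 100.41 20 [-103.26  104.99]
235 100.37 20 [-98.4  105.02]
239 100.38 20 [-93.55 104.99]
243 100.36 20 [-88.7  104.99]
247 100.42 20 [-83.85 104.91]
254 98.52 42 [-70.91 105.73]
264 98.56 42 [-59.5  105.64]
274 98.55 42 [-48.08 105.61]
284 98.6 42 [-36.66 105.52]
294 98.62 42 [-25.24 105.46]
304 98.64 42 [-13.82 105.39]
314 98.75 42 [ -2.39 105.22]
324 98.71 42 [  9.03 105.22]
334 98.5 42 [ 20.46 105.41]
344 98.69 42 [ 31.89 105.16]
354 98.53 42 [ 43.32 105.29]
364 98.61 42 [ 54.76 105.16]
374 98.62 42 [ 66.19 105.1 ]
383 99.45 20 [ 81.2 105.4]
387 99.45 20 [ 86.06 105.37]
391 99.38 20 [ 90.91 105.44]
395 99.36 20 [ 95.76 105.44]
399 99.34 20 [100.62 105.46]
403 99.35 20 [105.48 105.42]
```

View pics/w15c.png

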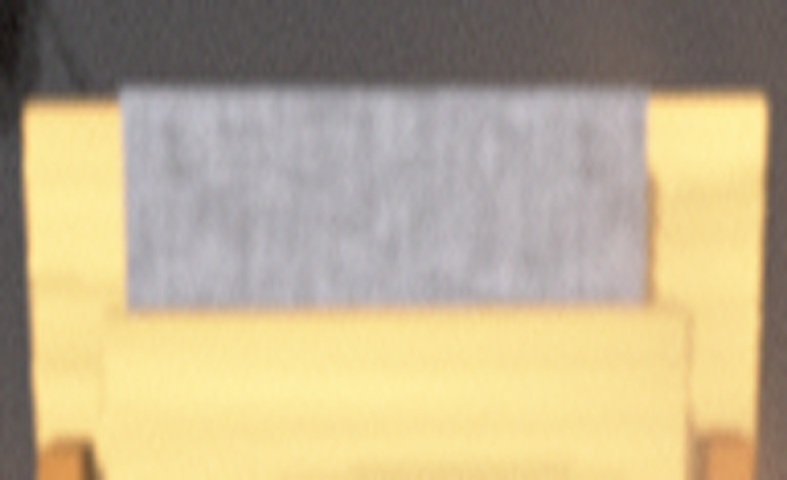

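```bash
python3 -m pendant '[{"linear":[-40,45,10],"rot":[0,0,0],"gripper":1},{"linear":[-40,45,10],"rot":[0,0,0],"gripper":1},{"linear":[-40,45,0],"rot":[0,0,0],"gripper":1},{"linear":[-40,45,0],"rot":[0,0,0],"gripper":1},{"linear":[-40,45,0],"rot":[0,0,0],"gripper":1},{"linear":[0,40,0],"rot":[0,0,0],"gripper":1},{"linear":[0,40,0],"rot":[0,0,0],"gripper":1},{"linear":[0,0,0],"rot":[0,0,0],"gripper":1},{"linear":[0,0,0],"rot":[0,0,0],"gripper":1}]'
python3 - <<'E'
from h import *
p=dict(np.load("w15.npz"))
uv=(345.3,208.5); d=back(p,uv,161)[:2]-np.array([554.5,8.3]); print("w15 hole",d,np.degrees(np.arctan2(d[1],d[0])))
st()
p=ctrl.get_image("top"); crop(p,"t16.png",220,110,380,230,5); cv2.imwrite("pics/t16f.png",p["img"][:,:,::-1])
q=ctrl.get_image("scene"); crop(q,"s16.png",260,170,420,290,5)
E
```

```text
t: 30.92
tcp_pos: [358.2, 326.6, 252.4]
eef_rot: [0.807, 0.59, -0.0, 0.0]
force: [-0.5, 0.8, -0.3]
finger_gap: 0.6
w15 hole [26.16376343  2.45025257] 5.350180345985901
t 30.93 tcp [358.2 326.6 252.4] toolx 72.4 z [-0.    -0.001 -1.   ] F [-0.5  0.8 -0.3] q [ 0.63 -0.27  1.96 -0.    1.45  0.94] gap 0.6
```

View pics/t16.png

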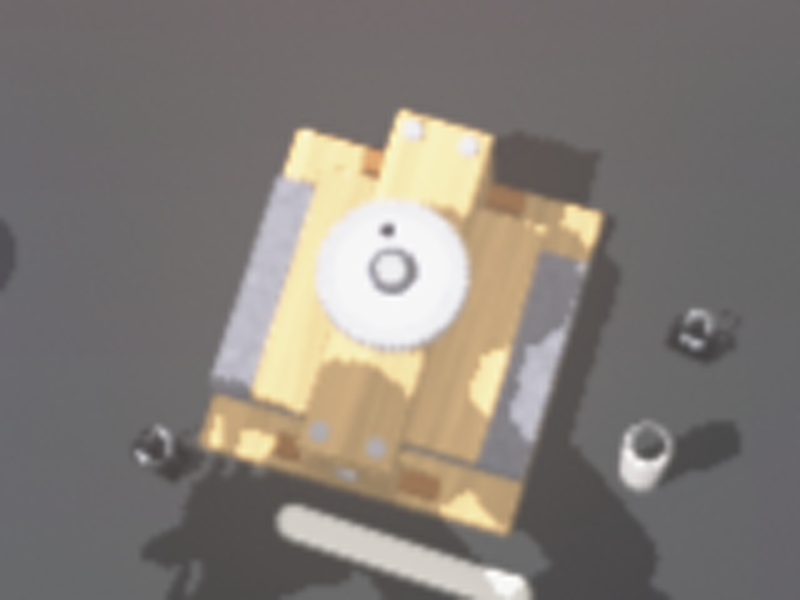

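View pics/s16.png

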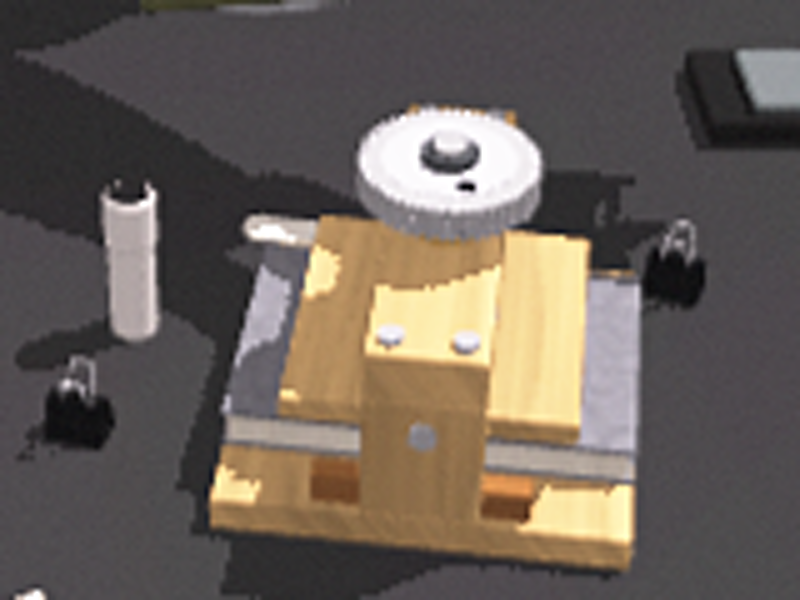

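The pictures show the wheel raised with its hole back in its starting direction (about (387,230) in the top crop). The book is flush at both ends, and the clips, glue stick and folder are in the same pixels as at the start. I'm handing in.

```bash
python3 -c "
from cell import ctrl
print(ctrl.close_job())"
```

```text
the job is handed in; nothing more can be done
None
```

The press is open at two turns and the book is pushed in flush. I handed the job in at about 31 s of the 64 s.

- **Handwheel:** I rolled it anticlockwise by its rim with the closed fingertip, in three strokes of about 240°. The hole finished at 5.4–6.0° against 6.2° at the start, so it is within about 1° of two full turns. The wheel's outline in the picture matched a rise of 8 mm.
- **Book:** I pushed the protruding end in along the press until the fingertip stopped against the end of the base board, with about 7 N of force. In the close-up, the end is within 0.7 mm of the board's edge (+0.7 mm at one corner, −0.25 mm at the other), about 0.4° out of square. I left that as it was.
- **Sideways position:** the book sits about 2–3 mm off the screw's axis across the press, much as it did before, and I did not correct it.
- **Everything else:** the clips, glue stick and folder show no movement in the last pictures. I kept the arm well away from the cup, beaker, apple and phone but did not measure them again. The robot ended clear of everything.

One check disagreed. The fingertip's reported position at the stop was about 3 mm further out than I expected for a flush book. The camera measurements against the base board showed it flush, so I put this down to the finger being slightly thicker than assumed, plus calibration error.

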